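# Fetch the honing wax from behind the pot and the oil can

### The arm

A 6-joint arm with a two-finger parallel gripper is mounted at the origin on a cart in front of the work surface, level with it; the furniture and walls round the work are solid. World frame = base frame: x ahead of the robot, y to its left, z up, the work surface at z = 0. Lengths are in m, angles in rad, forces in N, time in s.
With the tool pointing down it reaches from about 0.35 to 0.725 m from the base axis. Payload 6 kg.
Tool frame: the origin (TCP) lies midway between the tips of the shut fingers; the grasp point (between the pads) lies 19 mm behind it; z points along the fingers, y is the direction in which the jaws open and shut (so a half turn about z gives the same grasp; the last joint's range is limited). The gripper opens to 85 mm and grips with 20 to 120 N. Pads are 22 mm wide; open, the fingers measure 114 mm over their backs; the gripper's body (76 mm by 85 mm) begins 54 mm behind the grasp point. The pads swing forward as they close: fully open they stand 13 mm farther back than shut.
Start: joints at [1.587, 0.04, 0.085, 0, -1.615, -0.334], TCP at [0.187, 0.57, 0.231] pointing down, gripper open.
Joint ranges: [-2.56, 2.56], [-1.29, 2.01], [-1.08, 1.49], [-3.29, 1.98], [-2.81, -0.18], [-2.99, 2.99]. Speed limits (rad/s): [2.57, 2.57, 3.01, 3.14, 3.14, 3.14].

### API

Orientations are given as [roll, pitch, yaw] about the fixed x, y, z axes, in that order (R = Rz(yaw) Ry(pitch) Rx(roll)).
In Python, from plant import r, imaging, workorder gives the robot as it stands. The module is installed in compiled form; this text tells all that it offers.
- The arm moves only by the tool step_arm, never from a script. Its argument "series" is a list of rows, each a list of 7 numbers: the shift along the world's x, y, z in mm, then the turn, a rotation vector about the world's x, y, z in degrees, then the finger opening in mm, from 0 to 85.4. In form: [[dx, dy, dz, ax, ay, az, grip], ...]. A call has exactly 5 rows; each row shifts and turns the pose as measured when the row begins; what a row does not reach is not made up. A row lasts 1/8 s, in which the tool goes at most 62.5 mm and 10.7 degrees, less where a joint would pass 70% of its speed; a pose out of reach is approached as far as the arm can. A call is refused whole if a number of a shift passes 62.5 or a number of a turn 10.7, either way. A call with a gripper value outside its range is refused whole. The fingers move at their own pace and stop on an object; "force" is the grip in N (left out, the last holds). Time passes only in rows, so rows that do not move let the fingers close, or fill a call up. It gives the time, the measured TCP pose, the force and the opening at its end, in the units of the state.
- r.sense(): the state, without advancing time (a new reading comes with each control period).
- imaging.read_camera(name): name is "side" or "top"; returns a dict with "image" (480x640x3 uint8, red, green, blue), "depth" (480x640 float32, m along the optical axis (not along the pixel's ray), 0 where there is no reading), "fov_y" (degrees; the focal length in pixels is half the picture's height over the tangent of half this angle, whatever the lens; pixels are square), "cx", "cy" (the principal point, pixels), "eye" and "attitude" of the camera in the world. Camera axes: x right, y down, z forward; pixel columns grow to the right and rows downward; lengths in m; the calibration is good to about 2 mm. A picture is of the moment at which its call begins.
- workorder.job_done(): hands the job in, once; it reports no verdict.
Trained networks look in a picture, given as the dict that the camera call returned (one of the last four; its "shot" number tells which), for a name from the list of things; names that differ only in an ending like _2 or _b are one class to them, and where a whole thing is asked for, a point or a joint stands for the part that bears it (a point fixed in the world has none). Each returns a list of dicts, best first, with "p" (0 to 1); they miss things now and then, are a little off and sometimes report something else, mostly with a low value. They report only what shows in the picture. A call takes as long as a camera call.
- imaging.cut_out(picture, query): "mask" (480x640 bool, what is visible of it) and "position" ([column, row] in pixels, amid what is visible of it).
The state is a dict: "time_s": time; "qpos": joint angles; "joint_vel": joint speeds; "joint_efforts": joint torques, N m; "position": TCP position; "orientation": TCP orientation; "force": force on the tool from outside, world axes, zero at the start; "wrist_torque": the same for the moment, N m; "finger_gap": finger opening in m.
Only numpy, scipy, OpenCV 4.12 (cv2) and the standard library are available. Lean on these libraries where they do the work, as an engineer would, in place of code of your own. Each camera call takes 0.05 s, during which the arm holds its last target. There are 200 camera calls.

### The job

The block of honing wax is hemmed in between the glue pot and the oil can in the wooden till. Stand the pot and the can on the felt mat, then lay the wax flat in the middle of the strop's leather, and only then put the pot and the can back upright in the till, each where it stood. Leave the tape spool and the wood offcut where they are.

Things in the scene. Friction and masses are not known exactly. Their poses are not given: they have to be found in the camera images.
- wax_mid (a point): cream-white block of honing wax, 40 x 56 x 20 mm (its own x, y, z), 0.04 kg; the point is its centre, 10 mm above its underside. It lies flat in the middle bay of the till, on the till's 6 mm floor, with its 40 mm side along the till's length and about 8 mm free between it and the pot or can on either side, so that there is room for fingers at its two 40-mm-apart faces only when both are gone.
- pot_mid (a point): small dark grey iron glue pot, open at the top, round, 68 mm in diameter at the widest, 66 mm high, 0.35 kg; the point is its centre, 33 mm above its underside. It stands at one end of the till, on the 6 mm floor; it can be gripped across its outside above the till's 30 mm walls. Where it stands at the start is the place it must return to.
- can_mid (a point): bench oil can of dark metal: a round bell-shaped body, 68 mm in diameter and 66 mm high, with a slim upright spout (at most 14 mm thick) on its axis from 66 to 136 mm above the underside; 0.14 kg. The point is on its axis half-way up, 68 mm above its underside. It stands at the other end of the till, on the 6 mm floor, and is best held by the spout. Where it stands at the start is the place it must return to.
- till: open-topped shallow wooden tray, fixed, 108 x 234 x 30 mm outside (x, y, z), walls 9 mm thick and 30 mm high, floor 6 mm thick, inside 90 x 216 mm; its length lies along its own y. Origin at the centre of its underside. In the middle of its length two dark cheek blocks (44 mm along y, 26 mm high) narrow the inside to 64 mm across x. From one end to the other it holds pot or can, wax, can or pot, their centres about 62 mm apart.
- mat_top (a point): blue felt mat with a pale stitched border, fixed, 96 x 190 x 3 mm (x, y, z); the point is the centre of its top, its length lies along its own y. It is the side area: room for the pot and the can beside one another along y.
- strop_middle (a point): leather strop, fixed: wooden paddle with a dark brown leather face 70 x 110 mm (x, y), and a narrow handle that points to its own -y. The point is the centre of the leather's top surface, 16 mm above the bench; the leather is level.
- spool_mid (a point): roll of green tape lying flat, 53 mm in diameter, 20 mm high; the point is its centre. To be left alone.
- offcut_mid (a point): small pale rectangular wood offcut, 34 x 60 x 25 mm; the point is its centre. It lies on a 4 mm plywood sheet at the right of the bench. To be left alone.

How it is judged:
On the way, in this order (a step that is already met when the one before it is completed fails the run):
1. pot and can both stand upright on the felt mat, released and at rest, the wax still in its bay (x of pot_mid in the frame of mat_top between -0.033 and 0.033 m and y of pot_mid in the frame of mat_top between -0.08 and 0.08 m and z of pot_mid in the frame of mat_top between 0.027 and 0.039 m and angle between each of pot_mid, can_mid's own z axis and vertical below 0.12 rad and linear speed of each of pot, can below 0.03 m/s and contact force between the fingers and pot below 0.1 N and x of can_mid in the frame of mat_top between -0.033 and 0.033 m and y of can_mid in the frame of mat_top between -0.08 and 0.08 m and z of can_mid in the frame of mat_top between 0.062 and 0.074 m and contact force between the fingers and can below 0.1 N and distance of wax_mid from where it was at the start of the episode below 0.02 m), for 0.2 s.
2. the wax lies flat in the middle of the strop's leather, released and at rest, while the pot and the can still stand on the mat (x of wax_mid in the frame of strop_middle between -0.015 and 0.015 m and y of wax_mid in the frame of strop_middle between -0.025 and 0.025 m and z of wax_mid in the frame of strop_middle between 0.005 and 0.015 m and angle between each of wax_mid, pot_mid, can_mid's own z axis and vertical below 0.12 rad and linear speed of each of wax, pot, can below 0.03 m/s and contact force between the fingers and wax below 0.1 N and x of pot_mid in the frame of mat_top between -0.033 and 0.033 m and y of pot_mid in the frame of mat_top between -0.08 and 0.08 m and z of pot_mid in the frame of mat_top between 0.027 and 0.039 m and contact force between the fingers and pot below 0.1 N and x of can_mid in the frame of mat_top between -0.033 and 0.033 m and y of can_mid in the frame of mat_top between -0.08 and 0.08 m and z of can_mid in the frame of mat_top between 0.062 and 0.074 m and contact force between the fingers and can below 0.1 N), for 0.2 s.
At the end, for the whole second after the job is handed in: The wax lies flat on the strop's leather, its centre within 15 mm across and 25 mm along of the middle; the pot and the can stand upright in the till, each within 15 mm of where it stood at the start; all released and at rest (x of wax_mid in the frame of strop_middle between -0.015 and 0.015 m and y of wax_mid in the frame of strop_middle between -0.025 and 0.025 m and z of wax_mid in the frame of strop_middle between 0.005 and 0.015 m and angle between each of wax_mid, pot_mid, can_mid's own z axis and vertical below 0.12 rad and linear speed of each of wax, pot, can below 0.03 m/s and contact force between the fingers and wax below 0.1 N and distance of each of pot_mid, can_mid from where it was at the start of the episode below 0.015 m and contact force between the fingers and pot below 0.1 N and contact force between the fingers and can below 0.1 N); the robot touches nothing.
It fails at once if the glue pot is tipped (angle between pot_mid's own z axis and vertical above 0.5 rad).
It fails at once if the oil can is tipped (angle between can_mid's own z axis and vertical above 0.5 rad).
It fails at once if the tape spool is displaced (distance of spool_mid from where it was at the start of the episode above 0.02 m).
It fails at once if the offcut is displaced (distance of offcut_mid from where it was at the start of the episode above 0.02 m).
It also fails if it takes over 122 s, if anything falls off the work surface, if the arm or the gripper's body presses on something with over 40 N, if the wrist force passes 120 N, or if a joint passes its speed limit or range.

## Working session

There is one attempt and no reset: what is moved stays moved. The work goes in short steps, Python scripts to look and compute and a tool call to move; the robot and the scene stay as the last step left them, time stands still between calls to the robot, and variables do not carry over. Pictures are saved under pics/ and viewed, on a budget of 14 in all, crops included, one or two more only if the job needs it, and the job is handed in when it is done.

Besides the shell and the picture viewer there is one more tool, called after "Request:" by a JSON object that holds its "name" and its "arguments". step_arm: Moves the arm, as the interface text tells. Its arguments: {"type":"object","properties":{"series":{"type":"array"},"force":{"type":"number"}},"required":["series"]}

```bash
mkdir -p pics; cat > h.py <<'E'
import numpy as np, cv2
from scipy.spatial.transform import Rotation as R
from plant import r, imaging, workorder
def K(p):
    f=240/np.tan(np.radians(p["fov_y"])/2); return f,p["cx"],p["cy"]
def Rot(p):
    a=np.array(p["attitude"],float)
    if a.shape==(3,3): return a
    return R.from_euler('xyz',a).as_matrix() if a.size==3 else R.from_quat(a).as_matrix()
def cloud(p):
    f,cx,cy=K(p); v,u=np.mgrid[:480,:640]; d=p["depth"]
    c=np.stack([(u-cx)/f*d,(v-cy)/f*d,d],-1)
    return c@Rot(p).T+np.array(p["eye"])
def save(p,n): cv2.imwrite(f"pics/{n}.png",p["image"][:,:,::-1])
E
python3 - <<'E'
from h import *
print(r.sense())
for n in("top","side"):
    p=imaging.read_camera(n); save(p,n+"0"); print(n,{k:p[k] for k in p if k not in("image","depth")})
    c=cloud(p)
    for q in("wax_mid","pot_mid","can_mid","till","mat_top","strop_middle","spool_mid","offcut_mid"):
        for o in imaging.cut_out(p,q)[:2]:
            m=o["mask"]&(p["depth"]>0); w=c[m]
            print(q,round(o["p"],2),np.round(o["position"]),m.sum(),np.round(np.median(w,0),3) if m.sum() else '',np.round(np.percentile(w,[2,98],axis=0),3).tolist() if m.sum() else '')
E
```

```text
{'time_s': 0.0, 'qpos': array([ 1.58669255e+00,  4.08384239e-02,  8.37874183e-02, -4.72046357e-04,
       -1.61548635e+00, -3.33694614e-01]), 'joint_vel': array([-0.001602  ,  0.00206617, -0.00016729,  0.00045662,  0.00101998,
        0.00151382]), 'joint_efforts': array([-2.69669617e-04, -3.68200171e+01,  3.47417164e+01,  6.93249911e+00,
       -5.46336421e-03, -1.10090284e-05]), 'position': array([0.18730492, 0.56966774, 0.23024926]), 'orientation': array([ 3.13979319e+00, -1.24652877e-04, -3.17777600e-01]), 'force': array([0.236723  , 0.80015007, 0.02294406]), 'wrist_torque': array([ 0.02050278,  0.01405303, -0.01908014]), 'finger_gap': 0.08542378877372937}
top {'fov_y': 53.575138735021326, 'cx': 314.0096564856519, 'cy': 237.35042836498158, 'eye': array([ 0.5089195 , -0.00463299,  1.06836146]), 'attitude': array([-3.04935623e+00, -2.49692963e-03, -1.56029716e+00]), 'shot': 1}
wax_mid 0.58 [337. 225.] 427 [ 0.638 -0.052  0.024] [[0.618, -0.077, 0.02], [0.656, -0.025, 0.029]]
pot_mid 0.64 [307. 222.] 789 [0.642 0.01  0.037] [[0.61, -0.021, 0.015], [0.671, 0.039, 0.073]]
can_mid 0.6 
[... 996 characters left out ...]
]
can_mid 0.95 [346. 293.] 954 [ 0.623 -0.126  0.043] [[0.595, -0.144, 0.013], [0.652, -0.104, 0.121]]
till 0.72 [355. 285.] 2235 [ 0.621 -0.087  0.022] [[0.569, -0.172, 0.004], [0.699, 0.065, 0.033]]
mat_top 0.95 [260. 322.] 3271 [ 0.452 -0.137  0.003] [[0.406, -0.222, 0.0], [0.5, -0.036, 0.007]]
mat_top 0.39 [344. 292.] 950 [ 0.623 -0.126  0.044] [[0.595, -0.143, 0.015], [0.652, -0.104, 0.123]]
strop_middle 0.78 [240. 251.] 1296 [0.447 0.099 0.015] [[0.41, 0.006, 0.002], [0.482, 0.178, 0.019]]
spool_mid 0.89 [283. 224.] 324 [0.557 0.194 0.018] [[0.533, 0.177, 0.002], [0.58, 0.228, 0.022]]
offcut_mid 0.64 [415. 329.] 659 [ 0.727 -0.238  0.027] [[0.712, -0.259, 0.006], [0.75, -0.201, 0.031]]
```

```bash
python3 - <<'E'
from h import *
a=cv2.imread("pics/top0.png")[130:370,180:450]; cv2.imwrite("pics/top0c.png",cv2.resize(a,None,fx=2.4,fy=2.4,interpolation=cv2.INTER_CUBIC))
p=imaging.read_camera("top"); c=cloud(p); s=imaging.read_camera("side"); cs=cloud(s)
def rect(n,z0,z1,pic,cc):
    o=imaging.cut_out(pic,n)[0]; m=o["mask"]&(cc[...,2]>z0)&(cc[...,2]<z1)
    w=cc[m][:,:2]; print(n,len(w),[np.round(x,3).tolist() if not np.isscalar(x) else round(x,1) for x in cv2.minAreaRect((w*1000).astype(np.float32))], np.round(w.mean(0),4))
for pic,cc in((p,c),(s,cs)):
    rect("mat_top",-.01,.012,pic,cc); rect("strop_middle",.01,.025,pic,cc); rect("till",.024,.036,pic,cc); rect("wax_mid",.02,.032,pic,cc); rect("offcut_mid",.022,.036,pic,cc)
# all cloud near till
for nm,cc in(("top",c),("side",cs)):
    box=(abs(cc[...,0]-.63)<.09)&(abs(cc[...,1]+.05)<.14)
    hi=box&(cc[...,2]>.088)
    print(nm,"spout",hi.sum(),np.round(cc[hi].mean(0),4),cc[hi][:,2].max())
    for lo,h in((.04,.055),(.055,.072),(.068,.085)):
        for q in(cc[...,1]>-.05,cc[...,1]<-.05):
            m=box&q&(cc[...,2]>lo)&(cc[...,2]<h); w=cc[m][:,:2]
            if len(w)>8: 
                A=np.c_[2*w,np.ones(len(w))]; x=np.linalg.lstsq(A,(w**2).sum(1),rcond=None)[0]
                print(lo,len(w),np.round(cv2.minEnclosingCircle((w*1000).astype(np.float32))[0],1),"fit",np.round(x[:2]*1000,1),np.round(1000*np.sqrt(x[2]+x[0]**2+x[1]**2),1))
E
```

```text
mat_top 3722 [[450.279, -129.569], [189.614, 98.344], 89.5] [ 0.4511 -0.1299]
strop_middle 1867 [[445.762, 92.355], [73.277, 178.729], 2.2] [0.4449 0.1142]
till 1351 [[635.168, -50.798], [234.122, 108.554], 80.7] [ 0.6351 -0.0529]
wax_mid 423 [[637.544, -50.747], [55.61, 39.937], 80.3] [ 0.6372 -0.0502]
offcut_mid 397 [[729.617, -228.442], [33.6, 60.855], 9.6] [ 0.7293 -0.2277]
mat_top 3217 [[453.473, -125.918], [201.04, 98.717], 89.4] [ 0.4526 -0.135 ]
strop_middle 1128 [[447.462, 96.072], [73.654, 188.117], 2.2] [0.4464 0.1047]
till 1061 [[636.615, -51.087], [237.344, 108.255], 80.7] [ 0.6318 -0.0775]Traceback (most recent call last):
  File "<stdin>", line 8, in <module>
  File "<stdin>", line 5, in rect
IndexError: list index out of range
```

View pics/top0c.png

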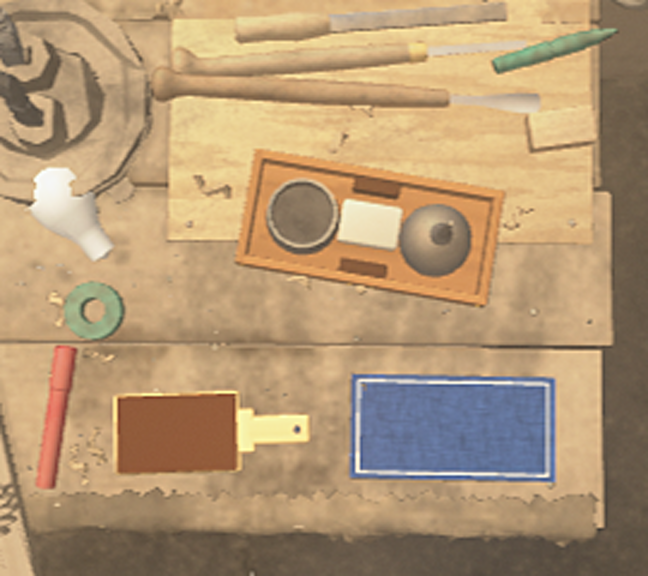

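View pics/side0.png

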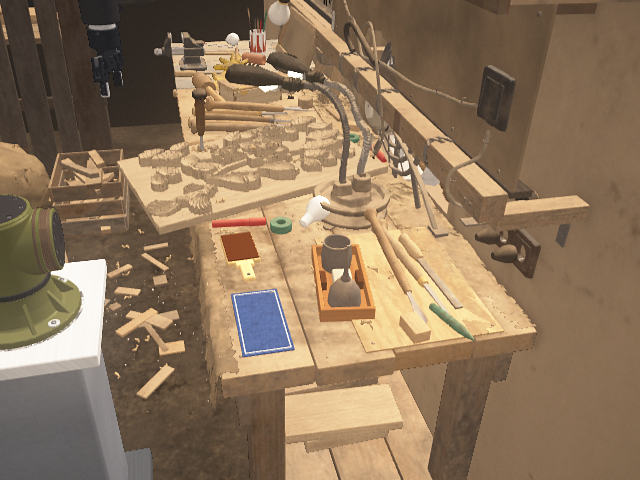

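The crop shows the pot on the left (crop pixel 302,215), the wax in the middle (370,223) and the can on the right (436,240). The mat is below right, and the strop is below left with its handle pointing right. The side view shows a lamp and bulb behind and to the left of the till.

```bash
python3 - <<'E'
from h import *
p=imaging.read_camera("top"); c=cloud(p); s=imaging.read_camera("side"); cs=cloud(s)
# leather by colour
for nm,pic,cc in(("top",p,c),("side",s,cs)):
    hsv=cv2.cvtColor(pic["image"],cv2.COLOR_RGB2HSV)
    m=(hsv[...,1]>130)&(hsv[...,2]<170)&(abs(cc[...,0]-.445)<.06)&(cc[...,1]>.02)&(cc[...,1]<.2)&((hsv[...,0]<14)|(hsv[...,0]>170))
    w=(cc[m]*1000).astype(np.float32); print(nm,"leather",cv2.minAreaRect(w[:,:2].copy()),np.median(w,0))
    box=(abs(cc[...,0]-.63)<.09)&(abs(cc[...,1]+.05)<.14)
    hi=box&(cc[...,2]>.09); print("spout",hi.sum(),np.round(cc[hi].mean(0),4) if hi.any() else'',cc[hi][:,2].max())
    for lo,h in((.038,.055),(.055,.072),(.066,.085)):
        for q in(cc[...,1]>-.05,cc[...,1]<-.05):
            m=box&q&(cc[...,2]>lo)&(cc[...,2]<h); w=cc[m][:,:2]
            if len(w)>8:
                x=np.linalg.lstsq(np.c_[2*w,np.ones(len(w))],(w**2).sum(1),rcond=None)[0]
                print(lo,len(w),np.round(cv2.minEnclosingCircle((w*1000).astype(np.float32)),1) if 0 else [np.round(t,1) for t in cv2.minEnclosingCircle((w*1000).astype(np.float32))],"fit",np.round(x[:2]*1000,1),np.round(1000*np.sqrt(x[2]+x[0]**2+x[1]**2),1))
a=np.r_[c.reshape(-1,3),cs.reshape(-1,3)]
k=(a[:,2]>.09)&(a[:,0]>.1)&(a[:,0]<.85)&(abs(a[:,1])<.7); a=a[k]
d={}
for t in a: d.setdefault((int(t[0]//.08),int(t[1]//.08)),[]).append(t[2])
print({(round(i*.08+.04,2),round(j*.08+.04,2)):(len(v),round(max(v),2)) for (i,j),v in sorted(d.items()) if len(v)>3})
E
```

```text
top leather ((444.6919250488281, 125.59827423095703), (68.71710968017578, 108.09320068359375), 2.4848506450653076) [444.5983   126.27811   14.776389]
spout 19 [ 0.6235 -0.1107  0.1154] 0.1417267449272177
0.038 110 [array([640.2,  11.3]), np.float64(33.1)] fit [635.8  10.1] 26.4
0.038 350 [array([ 624.8, -111.6]), np.float64(29.8)] fit [ 624.8 -111.7] 23.5
0.055 186 [array([640.9,  11.1]), np.float64(31.4)] fit [641.  11.] 28.9
0.055 157 [array([ 623.1, -111.7]), np.float64(18.3)] fit [ 624.5 -111.9] 13.1
0.066 163 [array([641.9,  11.1]), np.float64(30.8)] fit [641.5  11.1] 28.9
0.066 39 [array([ 624.5, -112.3]), np.float64(9.2)] fit [ 625.  -111.9] 6.7
side leather ((446.2231750488281, 126.1850357055664), (68.82011413574219, 114.63147735595703), 2.0437240600585938) [446.08127 121.80182  16.55627]
spout 77 [ 0.6265 -0.112   0.1147] 0.14345089988012838
0.038 294 [array([643. ,  11.1]), np.float64(35.5)] fit [643.3  11.4] 31.2
0.038 313 [array([ 626. , -114.1]), np.float64(30.3)] fit [ 625.9 -113.2] 22.8
0.055 362 [array([641.8,  12.4]), np.float64(34.6)] fit [643.2  11.6] 29.1
0.055 16
[... 1556 characters left out ...]
4): (2506, np.float64(0.45)), (0.76, 0.52): (963, np.float64(0.43)), (0.76, 0.6): (447, np.float64(0.35)), (0.76, 0.68): (269, np.float64(0.4)), (0.84, -0.36): (299, np.float64(0.62)), (0.84, -0.28): (8853, np.float64(0.61)), (0.84, -0.2): (5246, np.float64(0.6)), (0.84, -0.12): (4706, np.float64(0.57)), (0.84, -0.04): (4143, np.float64(0.57)), (0.84, 0.04): (3223, np.float64(0.56)), (0.84, 0.12): (2919, np.float64(0.54)), (0.84, 0.2): (2347, np.float64(0.53)), (0.84, 0.28): (1790, np.float64(0.51)), (0.84, 0.36): (1745, np.float64(0.5)), (0.84, 0.44): (1271, np.float64(0.48)), (0.84, 0.52): (398, np.float64(0.47)), (0.84, 0.6): (289, np.float64(0.45)), (0.84, 0.68): (269, np.float64(0.44))}
```

Request:
{"name": "step_arm", "arguments": {"series": [[25,-50,0,0,0,3,85],[25,-50,0,0,0,3,85],[25,-50,0,0,0,3,85],[25,-50,0,0,0,0,85],[35,-45,0,0,0,0,85]], "force": 40}}

```text
time_s: 2.17
position: [0.3233, 0.3197, 0.2293]
orientation: [3.139, -0.002, -0.149]
force: [1.4, 1.4, 1.4]
finger_gap: 0.0856
```

Request:
{"name": "step_arm", "arguments": {"series": [[35,-45,0,0,0,0,85],[40,-45,0,0,0,0,85],[40,-45,0,0,0,0,85],[40,-45,0,0,0,0,85],[35,-35,0,0,0,0,85]]}}

```text
time_s: 2.8
position: [0.5179, 0.0961, 0.2317]
orientation: [-3.138, -0.006, -0.148]
force: [0.5, 1.2, 0.0]
finger_gap: 0.085
```

Request:
{"name": "step_arm", "arguments": {"series": [[42,-28,0,0,0,0,85],[42,-28,0,0,0,0,85],[41,-28,-20,0,0,0,85],[0,0,-50,0,0,0,85],[0,0,-20,0,0,0,85]]}}

```text
time_s: 3.42
position: [0.6493, 0.0045, 0.1396]
orientation: [-3.137, -0.008, -0.154]
force: [0.1, -0.3, 1.1]
finger_gap: 0.085
```

Request:
{"name": "step_arm", "arguments": {"series": [[-7,7,0,0,0,0,85],[0,0,0,0,0,0,85],[0,0,-30,0,0,0,85],[0,0,-15,0,0,0,85],[0,0,0,0,0,0,85]]}}

```text
time_s: 4.05
position: [0.6432, 0.0129, 0.0985]
orientation: [-3.136, -0.014, -0.152]
force: [-0.3, 0.8, -0.3]
finger_gap: 0.0848
```

```bash
python3 - <<'E'
from h import *
s=r.sense(); print(s["position"],s["orientation"])
p=imaging.read_camera("side"); t=imaging.read_camera("top")
a=p["image"][190:350,270:430]; b=t["image"][170:290,250:410]
o=np.hstack([cv2.resize(a,(400,400),interpolation=2),cv2.resize(b,(533,400),interpolation=2)[:,:400]]); cv2.imwrite("pics/pot1.png",o[:,:,::-1])
E
```

```text
[0.6431658  0.01293908 0.09846956] [-3.13624935 -0.013926   -0.15201925]
```

View pics/pot1.png

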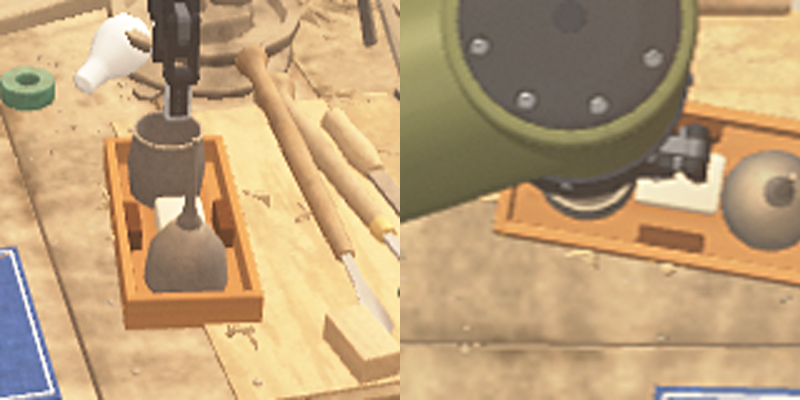

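Request:
{"name": "step_arm", "arguments": {"series": [[0,0,-20,0,0,0,85],[0,0,-20,0,0,0,85],[0,0,-16,0,0,0,85],[0,0,-5,0,0,0,85],[0,0,0,0,0,0,85]]}}

```text
time_s: 4.78
position: [0.6437, 0.0128, 0.0348]
orientation: [-3.136, -0.016, -0.152]
force: [0.1, 0.3, -0.3]
finger_gap: 0.0849
```

Request:
{"name": "step_arm", "arguments": {"series": [[0,0,0,0,0,0,60],[0,0,0,0,0,0,55],[0,0,0,0,0,0,50],[0,0,0,0,0,0,50],[0,0,0,0,0,0,50]], "force": 40}}

```text
time_s: 5.4
position: [0.6444, 0.0127, 0.0362]
orientation: [-3.135, -0.018, -0.152]
force: [0.8, 0.6, -0.8]
finger_gap: 0.0639
```

Request:
{"name": "step_arm", "arguments": {"series": [[0,0,15,0,0,0,45],[0,0,30,0,1,0,45],[0,0,30,0,0,0,45],[-20,-10,10,0,0,0,45],[-40,-20,0,0,0,0,45]]}}

```text
time_s: 6.02
position: [0.5828, -0.0164, 0.1241]
orientation: [-3.138, 0.004, -0.151]
force: [-0.0, 0.6, -2.8]
finger_gap: 0.0637
```

Request:
{"name": "step_arm", "arguments": {"series": [[-40,-18,0,0,0,0,45],[-40,-18,0,0,0,0,45],[-40,-18,0,0,0,0,45],[0,0,0,0,0,0,45],[0,0,0,0,0,0,45]]}}

```text
time_s: 6.65
position: [0.4576, -0.0722, 0.1285]
orientation: [-3.134, -0.001, -0.152]
force: [0.1, -0.1, -4.2]
finger_gap: 0.0637
```

Request:
{"name": "step_arm", "arguments": {"series": [[-6,-6,-30,0,0,0,45],[0,0,-30,0,0,0,45],[0,0,-20,0,0,0,45],[0,0,-5,0,0,0,45],[0,0,0,0,0,0,45]]}}

```text
time_s: 7.28
position: [0.4543, -0.0767, 0.0432]
orientation: [-3.134, -0.002, -0.15]
force: [-1.0, -0.9, -3.4]
finger_gap: 0.0639
```

Request:
{"name": "step_arm", "arguments": {"series": [[-3,-1,-5,0,0,0,45],[0,0,-4,0,0,0,45],[0,0,-1,0,0,0,45],[0,0,0,0,0,0,45],[0,0,0,0,0,0,45]]}}

```text
time_s: 7.9
position: [0.4527, -0.0775, 0.0351]
orientation: [-3.133, -0.006, -0.15]
force: [0.3, -0.5, -3.7]
finger_gap: 0.0638
```

Request:
{"name": "step_arm", "arguments": {"series": [[0,0,-2,0,0,0,45],[0,0,-1,0,0,0,45],[0,0,-1,0,0,0,45],[0,0,0,0,0,0,45],[0,0,0,0,0,0,45]]}}

```text
time_s: 8.52
position: [0.4534, -0.0775, 0.0333]
orientation: [-3.133, -0.008, -0.149]
force: [-0.3, -0.6, -1.3]
finger_gap: 0.0635
```

Request:
{"name": "step_arm", "arguments": {"series": [[0,0,-1,0,0,0,45],[0,0,0,0,0,0,70],[0,0,0,0,0,0,85],[0,0,0,0,0,0,85],[0,0,0,0,0,0,85]]}}

```text
time_s: 9.15
position: [0.4548, -0.0777, 0.0341]
orientation: [-3.133, -0.011, -0.149]
force: [-0.8, 0.5, 0.9]
finger_gap: 0.0846
```

Request:
{"name": "step_arm", "arguments": {"series": [[0,0,10,0,0,0,85],[0,0,30,0,0,0,85],[0,0,50,0,0,0,85],[0,0,60,0,0,0,85],[0,0,20,0,0,0,70]]}}

```text
time_s: 9.78
position: [0.4529, -0.0786, 0.2104]
orientation: [-3.135, -0.01, -0.149]
force: [-0.0, 0.6, -1.3]
finger_gap: 0.0704
```

Request:
{"name": "step_arm", "arguments": {"series": [[45,-9,0,0,0,0,50],[45,-9,0,0,0.5,0,50],[45,-9,0,0,0,0,50],[30,-6,0,0,0,0,50],[0,0,0,0,0,0,50]]}}

```text
time_s: 10.4
position: [0.6246, -0.1132, 0.2183]
orientation: [-3.134, -0.013, -0.148]
force: [-0.4, -0.0, -0.6]
finger_gap: 0.0501
```

```bash
python3 - <<'E'
from h import *
s=r.sense(); print(s["position"],s["orientation"])
p=imaging.read_camera("side"); cs=cloud(p)
a=p["image"][150:350,220:420]; cv2.imwrite("pics/can1.png",cv2.resize(a,(600,600),interpolation=2)[:,:,::-1])
for q in("pot_mid","can_mid"):
    o=imaging.cut_out(p,q)[0]; w=cs[o["mask"]&(p["depth"]>0)]; print(q,o["p"],np.round(np.percentile(w,[2,98],axis=0),3))
    if q=="can_mid": h=w[w[:,2]>.09]; print("spout",h.mean(0),len(h))
E
```

```text
[ 0.62459748 -0.11321833  0.21832631] [-3.13377822 -0.01266776 -0.14810099]
pot_mid 0.93 [[ 0.422 -0.111  0.009]
 [ 0.482 -0.046  0.07 ]]
can_mid 0.57 [[ 0.595 -0.143  0.016]
 [ 0.651 -0.102  0.108]]
spout [ 0.62564358 -0.11296299  0.107159  ] 46
```

View pics/can1.png

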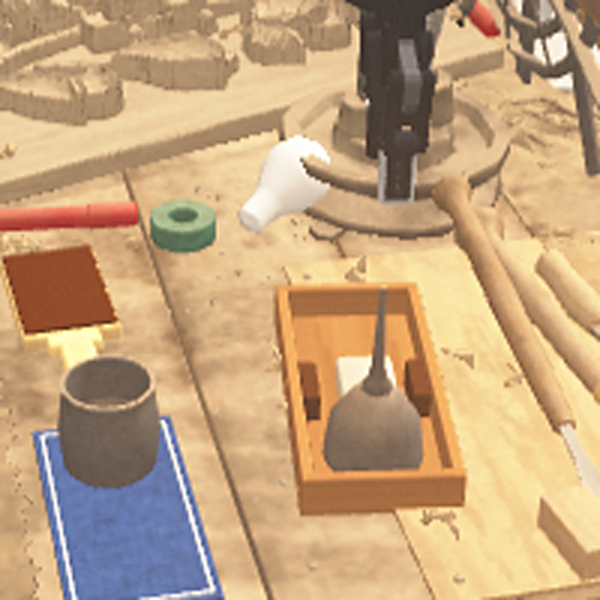

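Request:
{"name": "step_arm", "arguments": {"series": [[1,0,-40,0,0.5,0,50],[0,0,-40,0,0,0,50],[0,0,-30,0,0,0,50],[0,0,-15,0,0,0,50],[0,0,0,0,0,0,50]]}}

```text
time_s: 11.18
position: [0.6225, -0.1119, 0.0989]
orientation: [-3.133, -0.017, -0.145]
force: [-0.8, 0.0, 0.4]
finger_gap: 0.0497
```

Request:
{"name": "step_arm", "arguments": {"series": [[0,0,-3,0,0,0,40],[0,0,0,0,0,0,20],[0,0,0,0,0,0,5],[0,0,0,0,0,0,3],[0,0,0,0,0,0,3]], "force": 30}}

```text
time_s: 11.8
position: [0.6242, -0.1119, 0.1003]
orientation: [-3.132, -0.023, -0.145]
force: [0.0, -0.5, -0.5]
finger_gap: 0.0068
```

Request:
{"name": "step_arm", "arguments": {"series": [[0,0,0,0,0,0,35],[0,0,0,0,0,0,35],[1,0,-10,0,1,0,35],[0,0,-8,0,0,0,35],[0,0,-1,0,0,0,35]]}}

```text
time_s: 12.42
position: [0.6253, -0.112, 0.0798]
orientation: [-3.135, -0.004, -0.145]
force: [-0.3, -0.1, 0.1]
finger_gap: 0.0351
```

Request:
{"name": "step_arm", "arguments": {"series": [[0,0,0,0,0,0,20],[0,0,0,0,0,0,5],[0,0,0,0,0,0,3],[0,0,0,0,0,0,3],[0,0,0,0,0,0,3]], "force": 40}}

```text
time_s: 13.05
position: [0.6251, -0.1119, 0.0796]
orientation: [-3.135, -0.004, -0.145]
force: [1.7, 1.0, -0.9]
finger_gap: 0.0093
```

Request:
{"name": "step_arm", "arguments": {"series": [[0,0,15,0,0,0,3],[0,0,30,0,0,0,3],[0,0,25,0,0,0,3],[-20,-8,5,0,0,0,3],[-40,-16,0,0,0,0,3]]}}

```text
time_s: 13.68
position: [0.5654, -0.136, 0.161]
orientation: [-3.136, -0.006, -0.144]
force: [-0.6, -0.6, 0.0]
finger_gap: 0.0094
```

Request:
{"name": "step_arm", "arguments": {"series": [[-40,-16,0,0,0,0,3],[-40,-16,0,0,0,0,3],[-30,-11,0,0,0,0,3],[0,0,0,0,0,0,3],[0,0,0,0,0,0,3]]}}

```text
time_s: 14.3
position: [0.4518, -0.1815, 0.1689]
orientation: [-3.136, -0.017, -0.145]
force: [-0.0, -0.5, -1.4]
finger_gap: 0.0092
```

Request:
{"name": "step_arm", "arguments": {"series": [[0,0,-30,0,0.5,0,3],[0,0,-30,0,0,0,3],[0,0,-20,0,0,0,3],[0,0,-4,0,0,0,3],[0,0,0,0,0,0,3]]}}

```text
time_s: 14.92
position: [0.4552, -0.1805, 0.0854]
orientation: [-3.138, -0.011, -0.142]
force: [-0.2, -0.4, 0.1]
finger_gap: 0.0098
```

```bash
python3 - <<'E'
from h import *
s=r.sense(); print(s["position"],s["orientation"],s["force"])
p=imaging.read_camera("side"); cs=cloud(p)
a=p["image"][200:370,200:370]; cv2.imwrite("pics/can2.png",cv2.resize(a,(600,600),interpolation=2)[:,:,::-1])
o=imaging.cut_out(p,"can_mid")[0]; w=cs[o["mask"]&(p["depth"]>0)]; print(o["p"],np.round(np.percentile(w,[1,99],axis=0),3))
E
```

```text
[ 0.45519526 -0.18053161  0.08536588] [-3.13775206 -0.01052012 -0.14229837] [-0.20026031 -0.38881989  0.12472588]
0.67 [[ 0.425 -0.214  0.015]
 [ 0.486 -0.172  0.078]]
```

View pics/can2.png

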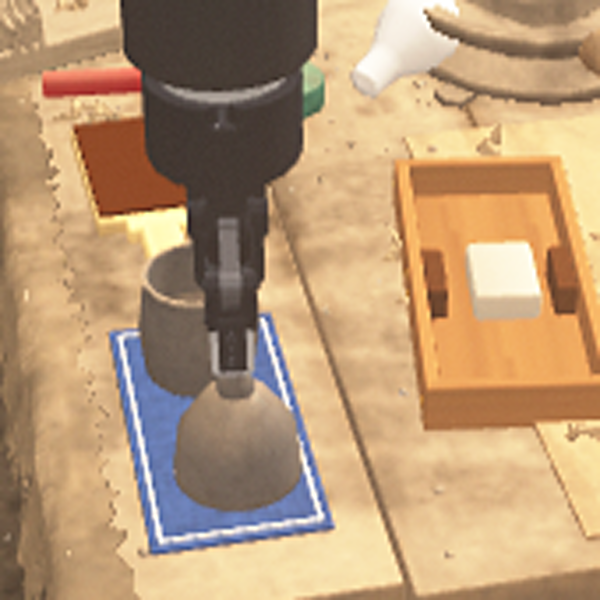

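The can hangs upright just above the mat, with the pot behind it. The wax is alone in its bay at (505,280). I'll lower the rest of the way.

Request:
{"name": "step_arm", "arguments": {"series": [[-3,0,-4,0,0,0,3],[0,0,-3,0,0,0,3],[0,0,-1,0,0,0,3],[0,0,0,0,0,0,3],[0,0,0,0,0,0,3]]}}

```text
time_s: 15.65
position: [0.453, -0.1807, 0.0791]
orientation: [-3.137, -0.014, -0.142]
force: [1.3, 0.3, -1.0]
finger_gap: 0.0094
```

Request:
{"name": "step_arm", "arguments": {"series": [[-1,0,-2,0,0,0,3],[0,0,-1,0,0,0,3],[0,0,-1,0,0,0,3],[0,0,0,0,0,0,3],[0,0,0,0,0,0,3]]}}

```text
time_s: 16.27
position: [0.4528, -0.1808, 0.0764]
orientation: [-3.138, -0.017, -0.142]
force: [-0.3, 0.8, 0.6]
finger_gap: 0.0094
```

Request:
{"name": "step_arm", "arguments": {"series": [[0,0,-1,0,0,0,3],[0,0,0,0,0,0,20],[0,0,0,0,0,0,40],[0,0,0,0,0,0,50],[0,0,0,0,0,0,50]]}}

```text
time_s: 16.9
position: [0.4528, -0.181, 0.0755]
orientation: [-3.138, -0.017, -0.142]
force: [-0.1, -0.3, 0.0]
finger_gap: 0.0499
```

Request:
{"name": "step_arm", "arguments": {"series": [[0,0,20,0,0,0,50],[0,0,40,0,0,0,50],[0,0,50,0,1,0,60],[0,0,0,0,0,0,70],[0,0,0,0,0,0,70]]}}

```text
time_s: 17.52
position: [0.4515, -0.1809, 0.187]
orientation: [-3.141, 0.004, -0.142]
force: [-0.4, 0.2, -1.0]
finger_gap: 0.0698
```

```bash
cat > chk.py <<'E'
from h import *
s=r.sense(); print(np.round(s["position"],4),np.round(s["orientation"],3),round(s["time_s"],2))
for n in("top","side"):
    p=imaging.read_camera(n); c=cloud(p)
    for q in("pot_mid","can_mid","wax_mid","spool_mid","offcut_mid"):
        l=imaging.cut_out(p,q)
        if l:
            w=c[l[0]["mask"]&(p["depth"]>0)]; print(n,q,round(l[0]["p"],2),len(w),np.round((np.percentile(w,2,axis=0)+np.percentile(w,98,axis=0))/2,3),np.round(np.percentile(w,[2,98],axis=0),3).tolist())
            if q=="wax_mid":
                t=w[(w[:,2]>np.median(w[:,2])-.004)]; print("  rect",cv2.minAreaRect((t[:,:2]*1000).astype(np.float32)))
            if q=="can_mid":
                t=w[w[:,2]>.085]; print("  spout",np.round(t.mean(0),4) if len(t) else '')
E
python3 chk.py
```

```text
[ 0.4515 -0.1809  0.187 ] [-3.141  0.004 -0.142] 17.52
top can_mid 0.43 29 [ 0.483 -0.18   0.024] [[0.481, -0.191, 0.012], [0.485, -0.17, 0.037]]
  spout 
top wax_mid 0.58 461 [ 0.637 -0.05   0.018] [[0.616, -0.077, 0.007], [0.657, -0.024, 0.028]]
  rect ((637.87890625, -50.865516662597656), (55.26961135864258, 39.65599060058594), 81.01383972167969)
top spool_mid 0.76 434 [0.555 0.203 0.01 ] [[0.532, 0.179, -0.002], [0.579, 0.228, 0.022]]
top offcut_mid 0.66 458 [ 0.729 -0.227  0.02 ] [[0.711, -0.256, 0.009], [0.747, -0.198, 0.031]]
side pot_mid 0.64 1161 [ 0.453 -0.079  0.041] [[0.422, -0.112, 0.01], [0.483, -0.046, 0.072]]
side can_mid 0.62 1261 [ 0.453 -0.193  0.061] [[0.423, -0.213, 0.006], [0.483, -0.172, 0.115]]
  spout [ 0.4543 -0.1817  0.1083]
side wax_mid 0.91 366 [ 0.637 -0.055  0.021] [[0.618, -0.08, 0.012], [0.657, -0.029, 0.029]]
  rect ((638.0894165039062, -53.67965316772461), (53.152339935302734, 38.293296813964844), 80.73141479492188)
side spool_mid 0.8 321 [0.539 0.088 0.083] [[0.492, -0.059, 0.0], [0.587, 0.235, 0.166]]
side offcut_mid 0.69 666 [ 0.731 -0.229  0.019] [[0.712, -0.259, 0.006], [0.75, -0.199, 0.032]]
```

Request:
{"name": "step_arm", "arguments": {"series": [[45,31,0,0,0,0,84],[45,31,0,0,0,0,84],[45,31,0,0,0,0,84],[40,28,0,0,0,-1,84],[0,0,0,0,0,0,84]]}}

```text
time_s: 18.75
position: [0.6316, -0.0565, 0.1871]
orientation: [3.141, 0.002, -0.162]
force: [0.1, -0.6, -0.8]
finger_gap: 0.0838
```

Request:
{"name": "step_arm", "arguments": {"series": [[6,5,-40,0,0,0,84],[0,0,-40,0,0,0,84],[0,0,-30,0,0,0,84],[0,0,-20,0,0,0,84],[0,0,0,0,0,0,84]]}}

```text
time_s: 19.38
position: [0.6362, -0.0531, 0.0546]
orientation: [3.141, 0.001, -0.162]
force: [1.4, 0.1, -0.3]
finger_gap: 0.0838
```

Request:
{"name": "step_arm", "arguments": {"series": [[2,2,-10,0,0,0,84],[0,0,-15,0,0,0,84],[0,0,-12,0,0,0,84],[0,0,-5,0,0,0,84],[0,0,0,0,0,0,84]]}}

```text
time_s: 20.0
position: [0.6394, -0.0513, 0.013]
orientation: [-3.141, -0.003, -0.163]
force: [0.4, -0.4, 0.2]
finger_gap: 0.0838
```

```bash
python3 - <<'E'
from h import *
s=r.sense(); print(s["position"],s["orientation"],s["force"])
p=imaging.read_camera("side")
a=p["image"][180:340,270:430]; cv2.imwrite("pics/wax1.png",cv2.resize(a,(600,600),interpolation=2)[:,:,::-1])
E
```

```text
[ 0.63942819 -0.05134837  0.01296965] [-3.14146635 -0.00346845 -0.16266123] [ 0.41259126 -0.39749331  0.24686756]
```

View pics/wax1.png

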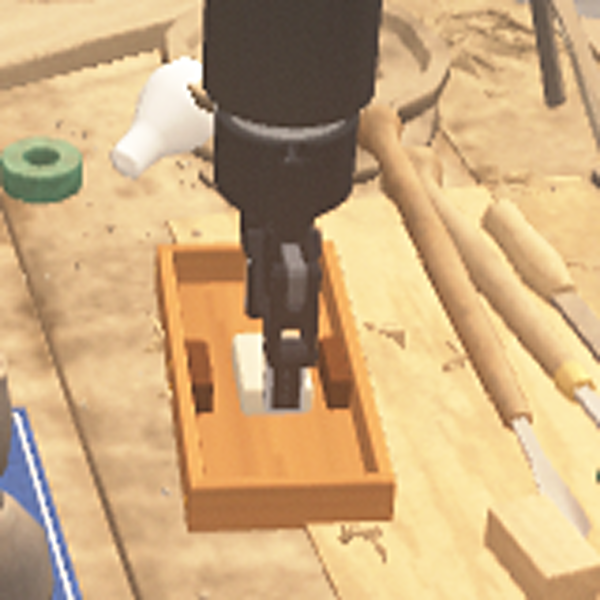

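Request:
{"name": "step_arm", "arguments": {"series": [[-1,0,-4,0,0,0,84],[0,0,-2,0,0,0,84],[0,0,-1,0,0,0,84],[0,0,0,0,0,0,65],[0,0,0,0,0,0,50]], "force": 30}}

```text
time_s: 20.68
position: [0.6395, -0.0513, 0.0075]
orientation: [-3.141, -0.007, -0.162]
force: [-1.5, -0.0, -0.4]
finger_gap: 0.0556
```

Request:
{"name": "step_arm", "arguments": {"series": [[0,0,0,0,0,0,35],[0,0,0,0,0,0,30],[0,0,0,0,0,0,30],[0,0,0,0,0,0,30],[0,0,0,0,0,0,30]]}}

```text
time_s: 21.3
position: [0.6394, -0.0512, 0.0073]
orientation: [-3.141, -0.006, -0.162]
force: [0.2, 0.3, -0.5]
finger_gap: 0.055
```

Request:
{"name": "step_arm", "arguments": {"series": [[0,0,20,0,0,0,30],[0,0,40,0,0,0,30],[0,0,30,0,0,0,30],[-30,28,0,0,0,4,30],[-40,37,0,0,0,4,30]]}}

```text
time_s: 21.92
position: [0.5697, 0.0127, 0.1061]
orientation: [3.141, -0.01, -0.023]
force: [1.1, 0.9, 0.3]
finger_gap: 0.0551
```

Request:
{"name": "step_arm", "arguments": {"series": [[-40,37,0,0,0,3,30],[-40,37,0,0,0,0,30],[-38,35,0,0,0,0,30],[0,0,0,0,0,0,30],[0,0,0,0,0,0,30]]}}

```text
time_s: 22.55
position: [0.4486, 0.1267, 0.1156]
orientation: [-3.136, -0.023, 0.036]
force: [0.4, -0.9, -1.5]
finger_gap: 0.0548
```

Request:
{"name": "step_arm", "arguments": {"series": [[-1,0,-30,0,1.2,0,30],[0,0,-30,0,0,0,30],[0,0,-20,0,0,0,30],[0,0,-7,0,0,0,30],[0,0,0,0,0,0,30]]}}

```text
time_s: 23.18
position: [0.4517, 0.1234, 0.0298]
orientation: [-3.134, -0.005, 0.029]
force: [-0.0, 0.4, 0.2]
finger_gap: 0.0554
```

```bash
python3 - <<'E'
from h import *
s=r.sense(); print(s["position"],s["orientation"],s["force"])
p=imaging.read_camera("side")
a=p["image"][160:320,160:320]; cv2.imwrite("pics/wax2.png",cv2.resize(a,(600,600),interpolation=2)[:,:,::-1])
E
```

```text
[0.45165143 0.12343378 0.02978819] [-3.13440063 -0.0047018   0.02856054] [-0.04968158  0.3835879   0.20419682]
```

View pics/wax2.png

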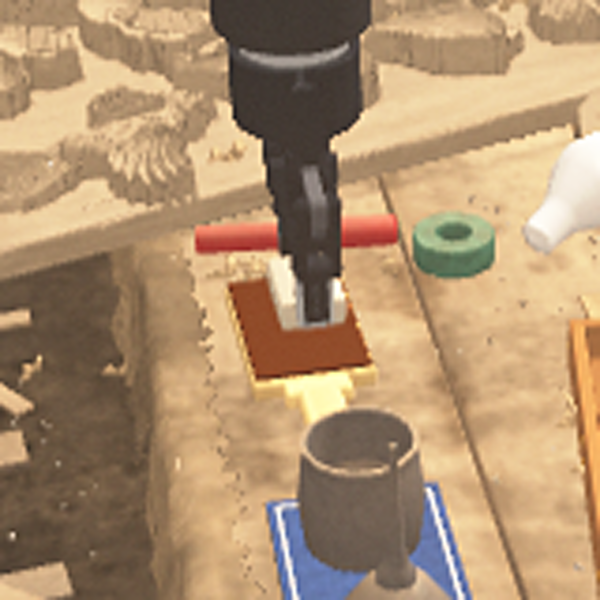

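The wax is held level above the leather at (308,295), and the pot and can still stand on the mat. I'll correct by about -5 mm in x and +3 mm in y, then lower.

Request:
{"name": "step_arm", "arguments": {"series": [[-5,3,-3,0,0,0,30],[0,0,-4,0,0,0,30],[0,0,-3,0,0,0,30],[0,0,0,0,0,0,30],[0,0,0,0,0,0,30]]}}

```text
time_s: 23.85
position: [0.4476, 0.1276, 0.0219]
orientation: [-3.132, -0.009, 0.029]
force: [0.6, 0.2, -0.3]
finger_gap: 0.0554
```

Request:
{"name": "step_arm", "arguments": {"series": [[0,-1,-3,0,0.5,0,30],[0,0,-2,0,0,0,30],[0,0,-1,0,0,0,30],[0,0,0,0,0,0,30],[0,0,0,0,0,0,30]]}}

```text
time_s: 24.48
position: [0.4485, 0.1267, 0.0175]
orientation: [-3.132, -0.001, 0.029]
force: [-1.0, 0.4, 0.8]
finger_gap: 0.0553
```

Request:
{"name": "step_arm", "arguments": {"series": [[-1,0,-1,0,0,0,30],[0,0,0,0,0,0,60],[0,0,0,0,0,0,75],[0,0,0,0,0,0,84],[0,0,0,0,0,0,84]]}}

```text
time_s: 25.1
position: [0.4474, 0.1265, 0.0162]
orientation: [-3.132, -0.001, 0.029]
force: [0.3, -0.5, -0.3]
finger_gap: 0.0837
```

Request:
{"name": "step_arm", "arguments": {"series": [[0,0,15,0,0,0,84],[0,0,40,0,0,0,84],[0,0,50,0,0,0,84],[0,-40,50,0,0,0,60],[0,-60,0,0,0,0,50]]}}

```text
time_s: 25.72
position: [0.4468, 0.0272, 0.1779]
orientation: [-3.134, -0.003, 0.035]
force: [1.3, 0.1, -0.8]
finger_gap: 0.0505
```

```bash
python3 chk.py
```

```text
[0.4468 0.0272 0.1779] [-3.134e+00 -3.000e-03  3.500e-02] 25.73
top pot_mid 0.55 772 [ 0.453 -0.078  0.049] [[0.424, -0.108, 0.029], [0.483, -0.048, 0.07]]
top can_mid 0.73 751 [ 0.454 -0.179  0.056] [[0.424, -0.207, 0.011], [0.483, -0.15, 0.101]]
  spout [ 0.4535 -0.18    0.1105]
top wax_mid 0.67 268 [0.457 0.105 0.278] [[0.433, 0.058, 0.028], [0.48, 0.152, 0.527]]
  rect ((469.60943603515625, 104.81893920898438), (31.66329002380371, 117.79821014404297), 27.51873779296875)
top spool_mid 0.96 368 [0.556 0.203 0.015] [[0.534, 0.179, 0.008], [0.578, 0.226, 0.023]]
top offcut_mid 0.96 426 [ 0.728 -0.227  0.023] [[0.711, -0.257, 0.014], [0.746, -0.198, 0.031]]
side pot_mid 0.75 1307 [ 0.453 -0.095  0.059] [[0.422, -0.182, 0.002], [0.485, -0.009, 0.116]]
side can_mid 0.8 1265 [ 0.453 -0.186  0.059] [[0.423, -0.213, 0.005], [0.483, -0.16, 0.114]]
  spout [ 0.4542 -0.1816  0.1074]
side wax_mid 0.64 354 [0.449 0.124 0.028] [[0.429, 0.097, 0.017], [0.468, 0.15, 0.039]]
  rect ((448.29669189453125, 124.0040512084961), (40.182430267333984, 58.2165641784668), 2.2705724239349365)
side spool_mid 0.82 320 [0.556 0.201 0.012] [[0.533, 0.177, 0.0], [0.579, 0.225, 0.023]]
```

Request:
{"name": "step_arm", "arguments": {"series": [[2,-45,15,0,0,-5,50],[2,-50,0,0,0,-5,50],[2,-50,0,0,0,0,50],[0,-50,0,0,0,0,50],[0,0,0,0,0,0,50]]}}

```text
time_s: 26.95
position: [0.4508, -0.1707, 0.1868]
orientation: [-3.137, 0.007, -0.141]
force: [-0.2, -0.9, -0.7]
finger_gap: 0.0499
```

Request:
{"name": "step_arm", "arguments": {"series": [[3,-10,0,0,0,0,50],[0,0,-30,0,0,0,50],[0,0,-40,0,0,0,50],[0,0,-25,0,0,0,50],[0,0,0,0,0,0,50]]}}

```text
time_s: 27.58
position: [0.4556, -0.1784, 0.0897]
orientation: [-3.137, 0.005, -0.134]
force: [0.7, -0.4, 0.2]
finger_gap: 0.0498
```

Request:
{"name": "step_arm", "arguments": {"series": [[-2,-3,-6,0,0,0,45],[0,0,-5,0,0,0,45],[0,0,0,0,0,0,45],[0,0,0,0,0,0,25],[0,0,0,0,0,0,10]], "force": 40}}

```text
time_s: 28.2
position: [0.4559, -0.1813, 0.0823]
orientation: [-3.137, -0.001, -0.132]
force: [0.3, 1.1, 0.4]
finger_gap: 0.0106
```

Request:
{"name": "step_arm", "arguments": {"series": [[0,0,0,0,0,0,3],[0,0,0,0,0,0,3],[0,0,0,0,0,0,3],[0,0,10,0,0,0,3],[0,0,25,0,0,0,3]]}}

```text
time_s: 28.82
position: [0.4545, -0.181, 0.1164]
orientation: [-3.137, 0.004, -0.132]
force: [0.7, 0.5, -0.6]
finger_gap: 0.0086
```

Request:
{"name": "step_arm", "arguments": {"series": [[0,0,30,0,0,0,3],[0,0,20,0,0,0,3],[30,12,0,0,0,0,3],[40,16,0,0,0,0,3],[40,16,0,0,0,0,3]]}}

```text
time_s: 29.45
position: [0.5673, -0.1376, 0.1758]
orientation: [-3.137, -0.006, -0.134]
force: [0.5, 0.3, -1.1]
finger_gap: 0.0089
```

Request:
{"name": "step_arm", "arguments": {"series": [[40,16,0,0,0,0,3],[23,9,0,0,0,0,3],[0,0,0,0,0,0,3],[0,0,0,0,0,0,3],[0,0,-20,0,0,0,3]]}}

```text
time_s: 30.08
position: [0.634, -0.1113, 0.1574]
orientation: [-3.138, -0.008, -0.133]
force: [1.1, 0.0, -2.1]
finger_gap: 0.0087
```

Request:
{"name": "step_arm", "arguments": {"series": [[-6,-1,0,0,0.5,0,3],[0,0,-20,0,0,0,3],[0,0,-20,0,0,0,3],[0,0,-15,0,0,0,3],[0,0,0,0,0,0,3]]}}

```text
time_s: 30.7
position: [0.6243, -0.1129, 0.0945]
orientation: [-3.139, 0.008, -0.135]
force: [0.0, -0.1, -0.8]
finger_gap: 0.0086
```

```bash
python3 - <<'E'
from h import *
s=r.sense(); print(s["position"],s["orientation"],s["force"])
p=imaging.read_camera("side"); c=cloud(p)
a=p["image"][180:340,270:430]; cv2.imwrite("pics/can3.png",cv2.resize(a,(600,600),interpolation=2)[:,:,::-1])
w=c[(abs(c[...,0]-.625)<.06)&(abs(c[...,1]+.115)<.06)&(c[...,2]>.05)&(c[...,2]<.075)][:,:2]
x=np.linalg.lstsq(np.c_[2*w,np.ones(len(w))],(w**2).sum(1),rcond=None)[0]; print(len(w),x[:2],np.sqrt(x[2]+x[0]**2+x[1]**2))
E
```

```text
[ 0.62432048 -0.11290405  0.09453738] [-3.13926822  0.00767169 -0.13452931] [ 0.0266211  -0.08837339 -0.8110693 ]
405 [ 0.62038609 -0.11788361] 0.018090976750617604
```

View pics/can3.png

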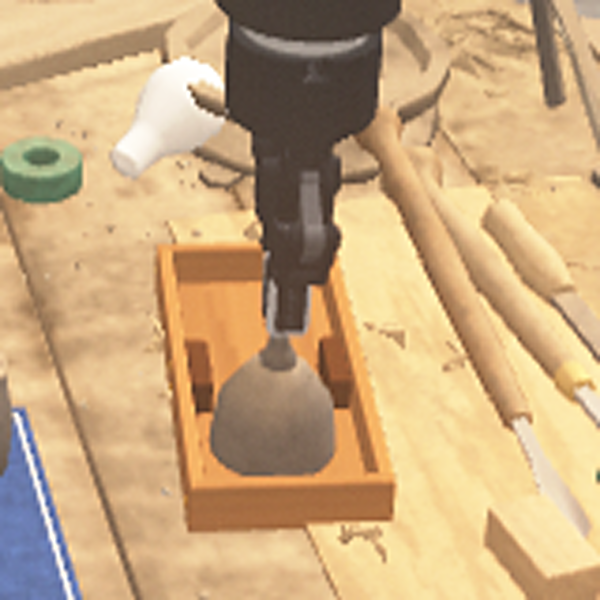

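The can hangs upright inside the till at (272,420), slightly left of centre. I'll shift it +4 mm in x and lower.

Request:
{"name": "step_arm", "arguments": {"series": [[4,1,0,0,0,0,3],[1,0,-4,0,0,0,3],[0,0,-3,0,0,0,3],[0,0,0,0,0,0,3],[0,0,0,0,0,0,3]]}}

```text
time_s: 31.38
position: [0.6316, -0.1119, 0.0906]
orientation: [-3.139, 0.002, -0.134]
force: [0.7, 0.0, -1.0]
finger_gap: 0.0085
```

Request:
{"name": "step_arm", "arguments": {"series": [[-3,0,-3,0,0,0,3],[0,0,-2,0,0,0,3],[0,0,-1,0,0,0,3],[0,0,0,0,0,0,3],[0,0,0,0,0,0,3]]}}

```text
time_s: 32.0
position: [0.6287, -0.112, 0.0854]
orientation: [-3.139, 0.001, -0.134]
force: [-0.6, 0.3, 0.5]
finger_gap: 0.0085
```

Contact is where I expected it. I'll release and lift.

Request:
{"name": "step_arm", "arguments": {"series": [[0,0,-1,0,0,0,3],[0,0,0,0,0,0,20],[0,0,0,0,0,0,40],[0,0,0,0,0,0,50],[0,0,0,0,0,0,50]]}}

```text
time_s: 32.62
position: [0.6291, -0.1121, 0.0847]
orientation: [-3.139, -0.0, -0.134]
force: [0.3, -0.1, -0.3]
finger_gap: 0.0499
```

Request:
{"name": "step_arm", "arguments": {"series": [[0,0,20,0,0,0,50],[0,0,40,0,0,0,50],[0,0,40,0,0,0,60],[-40,9,0,0,0,0,84],[-45,9,0,0,0,0,84]]}}

```text
time_s: 33.25
position: [0.5439, -0.0947, 0.1928]
orientation: [-3.141, -0.002, -0.135]
force: [0.9, 0.1, 0.6]
finger_gap: 0.0843
```

Request:
{"name": "step_arm", "arguments": {"series": [[-45,8,0,0,0,0,84],[-38,7,0,0,0,0,84],[0,0,0,0,0,0,84],[0,0,-30,0,0,0,84],[0,0,0,0,0,0,84]]}}

```text
time_s: 33.88
position: [0.4589, -0.0797, 0.1726]
orientation: [-3.138, -0.017, -0.134]
force: [-0.9, 0.3, 0.8]
finger_gap: 0.0842
```

```bash
python3 chk.py | grep -v offcut
```

```text
[ 0.4589 -0.0797  0.1726] [-3.138 -0.017 -0.134] 33.88
top pot_mid 0.5 4465 [ 0.634 -0.051  0.016] [[0.573, -0.163, 0.001], [0.695, 0.061, 0.031]]
top can_mid 0.81 716 [ 0.623 -0.11   0.058] [[0.594, -0.139, 0.012], [0.652, -0.081, 0.103]]
  spout [ 0.6242 -0.1117  0.115 ]
top wax_mid 0.77 466 [0.447 0.125 0.035] [[0.429, 0.098, 0.031], [0.465, 0.152, 0.039]]
  rect ((445.9981994628906, 124.86038208007812), (38.77538299560547, 54.36430740356445), 0.776825487613678)
top spool_mid 0.76 435 [0.556 0.204 0.011] [[0.532, 0.178, -0.002], [0.58, 0.229, 0.023]]
side pot_mid 0.79 1347 [ 0.453 -0.062  0.036] [[0.422, -0.11, 0.003], [0.483, -0.014, 0.07]]
side can_mid 0.62 949 [ 0.624 -0.123  0.069] [[0.595, -0.144, 0.014], [0.653, -0.103, 0.123]]
  spout [ 0.6267 -0.1131  0.1089]
side wax_mid 0.57 359 [0.449 0.148 0.023] [[0.429, 0.097, 0.008], [0.468, 0.199, 0.039]]
  rect ((448.37994384765625, 124.97315216064453), (40.13367462158203, 59.8270149230957), 1.0541837215423584)
side spool_mid 0.54 332 [0.557 0.202 0.013] [[0.533, 0.177, 0.002], [0.582, 0.227, 0.023]]
```

Request:
{"name": "step_arm", "arguments": {"series": [[-5,2,-30,0,0.7,0,84],[0,0,-30,0,0,0,84],[0,0,-30,0,0,0,84],[0,0,0,0,0,0,84],[0,0,0,0,0,0,84]]}}

```text
time_s: 35.1
position: [0.4551, -0.0778, 0.0835]
orientation: [-3.139, -0.011, -0.134]
force: [-0.1, 0.0, 1.0]
finger_gap: 0.084
```

Request:
{"name": "step_arm", "arguments": {"series": [[-1,0,-20,0,0.5,0,84],[0,0,-20,0,0,0,84],[0,0,-8,0,0,0,84],[0,0,0,0,0,0,84],[0,0,0,0,0,0,84]]}}

```text
time_s: 35.72
position: [0.4559, -0.0776, 0.0362]
orientation: [-3.139, -0.006, -0.134]
force: [1.2, -0.3, 0.9]
finger_gap: 0.0842
```

Request:
{"name": "step_arm", "arguments": {"series": [[-1,0,0,0,0,0,75],[0,0,0,0,0,0,60],[0,0,0,0,0,0,50],[0,0,0,0,0,0,50],[0,0,0,0,0,0,50]]}}

```text
time_s: 36.35
position: [0.4556, -0.0777, 0.038]
orientation: [-3.139, -0.008, -0.133]
force: [-0.2, -0.4, -1.2]
finger_gap: 0.0632
```

Request:
{"name": "step_arm", "arguments": {"series": [[0,0,15,0,0,0,45],[0,0,35,0,0.5,0,45],[0,0,35,0,0,0,45],[30,14,0,0,0,0,45],[40,19,0,0,0,0,45]]}}

```text
time_s: 36.98
position: [0.5246, -0.0447, 0.1287]
orientation: [-3.139, 0.001, -0.135]
force: [0.3, 0.6, -2.7]
finger_gap: 0.0628
```

Request:
{"name": "step_arm", "arguments": {"series": [[40,19,0,0,0,0,45],[40,19,0,0,0,0,45],[30,14,0,0,0,0,45],[0,0,0,0,0,0,45],[0,0,0,0,0,0,45]]}}

```text
time_s: 37.6
position: [0.639, 0.0102, 0.1291]
orientation: [-3.139, 0.004, -0.134]
force: [-0.3, -0.9, -4.0]
finger_gap: 0.0633
```

Request:
{"name": "step_arm", "arguments": {"series": [[6,2,0,0,0,0,45],[0,0,-30,0,0,0,45],[0,0,-25,0,0,0,45],[0,0,-15,0,0,0,45],[0,0,0,0,0,0,45]]}}

```text
time_s: 38.22
position: [0.6448, 0.0112, 0.0607]
orientation: [-3.138, 0.0, -0.136]
force: [0.2, 0.0, -3.4]
finger_gap: 0.0631
```

```bash
python3 - <<'E'
from h import *
s=r.sense(); print(s["position"],s["orientation"],s["force"])
p=imaging.read_camera("side")
a=p["image"][180:340,270:430]; cv2.imwrite("pics/pot2.png",cv2.resize(a,(600,600),interpolation=2)[:,:,::-1])
E
```

```text
[0.64482167 0.01121379 0.06074675] [-3.13769712e+00  4.31978349e-04 -1.35524430e-01] [ 0.23481701  0.0175997  -3.41089653]
```

View pics/pot2.png

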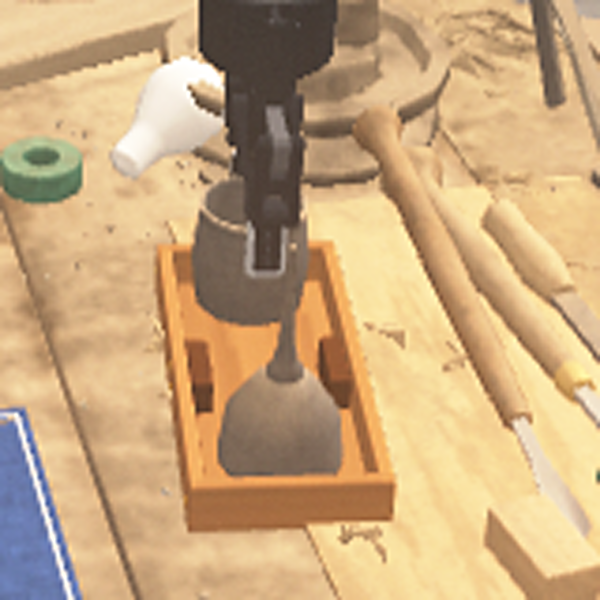

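The pot hangs upright over its end of the till at (250,255), and the can stands in its place. I'll lower the last 20 mm.

Request:
{"name": "step_arm", "arguments": {"series": [[1,1,-8,0,0,0,45],[0,0,-6,0,0,0,45],[0,0,-3,0,0,0,45],[0,0,0,0,0,0,45],[0,0,0,0,0,0,45]]}}

```text
time_s: 38.9
position: [0.6481, 0.0125, 0.047]
orientation: [-3.136, -0.006, -0.135]
force: [-0.2, -0.2, -4.0]
finger_gap: 0.0633
```

Request:
{"name": "step_arm", "arguments": {"series": [[-1,0,-2,0,0,0,45],[0,0,-1,0,0,0,45],[0,0,0,0,0,0,45],[0,0,0,0,0,0,45],[0,0,0,0,0,0,45]]}}

```text
time_s: 39.52
position: [0.6472, 0.0125, 0.0442]
orientation: [-3.136, -0.006, -0.135]
force: [-0.4, 0.3, -3.8]
finger_gap: 0.0632
```

Request:
{"name": "step_arm", "arguments": {"series": [[-1,0,-2,0,0,0,45],[0,0,-1,0,0,0,45],[0,0,-1,0,0,0,45],[0,0,0,0,0,0,45],[0,0,0,0,0,0,45]]}}

```text
time_s: 40.15
position: [0.6467, 0.0126, 0.0412]
orientation: [-3.136, -0.008, -0.135]
force: [-0.1, 0.2, -2.8]
finger_gap: 0.0627
```

Request:
{"name": "step_arm", "arguments": {"series": [[0,0,-1,0,0,0,45],[0,0,-1,0,0,0,45],[0,0,0,0,0,0,45],[0,0,0,0,0,0,45],[0,0,0,0,0,0,45]]}}

```text
time_s: 40.78
position: [0.6469, 0.0125, 0.0412]
orientation: [-3.136, -0.009, -0.134]
force: [-2.6, 0.6, 0.9]
finger_gap: 0.0632
```

It's resting on the till floor, so I'll release and withdraw.

Request:
{"name": "step_arm", "arguments": {"series": [[0,0,0,0,0,0,70],[0,0,0,0,0,0,84],[0,0,0,0,0,0,84],[0,0,10,0,0,0,84],[0,0,30,0,0,0,84]]}}

```text
time_s: 41.4
position: [0.6462, 0.0122, 0.0793]
orientation: [-3.137, -0.006, -0.135]
force: [0.4, -0.4, 0.1]
finger_gap: 0.0838
```

Request:
{"name": "step_arm", "arguments": {"series": [[0,0,50,0,0,0,84],[0,0,50,0,0,0,84],[-50,0,10,0,0,0,84],[-60,0,0,0,0,0,84],[-60,0,0,0,0,0,84]]}}

```text
time_s: 42.02
position: [0.476, 0.0116, 0.1978]
orientation: [-3.137, -0.012, -0.137]
force: [-0.9, 0.4, 1.9]
finger_gap: 0.0839
```

```bash
python3 chk.py; python3 - <<'E'
from h import *
s=imaging.read_camera("side"); a=s["image"][180:360,190:430]; cv2.imwrite("pics/end.png",cv2.resize(a,(800,600),interpolation=2)[:,:,::-1])
for n in("top","side"):
    p=imaging.read_camera(n);cc=cloud(p)
    for cx,cy,lo,h in((.643,.0115,.055,.072),(.643,.0115,.066,.085),(.6255,-.1125,.038,.055)):
        m=(abs(cc[...,0]-cx)<.06)&(abs(cc[...,1]-cy)<.05)&(cc[...,2]>lo)&(cc[...,2]<h); w=cc[m][:,:2]
        if len(w)>8:
            x=np.linalg.lstsq(np.c_[2*w,np.ones(len(w))],(w**2).sum(1),rcond=None)[0]; print(n,lo,len(w),"fit",np.round(x[:2]*1000,1))
E
```

```text
[0.476  0.0116 0.1978] [-3.137 -0.012 -0.137] 42.02
top pot_mid 0.89 774 [0.642 0.01  0.052] [[0.612, -0.019, 0.032], [0.672, 0.039, 0.072]]
top can_mid 0.93 690 [ 0.622 -0.11   0.061] [[0.594, -0.139, 0.015], [0.65, -0.082, 0.107]]
  spout [ 0.624  -0.1115  0.1148]
top spool_mid 0.7 387 [0.556 0.204 0.012] [[0.534, 0.179, 0.001], [0.578, 0.229, 0.022]]
top offcut_mid 0.93 453 [ 0.729 -0.227  0.019] [[0.711, -0.256, 0.007], [0.747, -0.198, 0.031]]
side pot_mid 0.92 1046 [ 0.646 -0.031  0.066] [[0.613, -0.112, 0.009], [0.678, 0.05, 0.123]]
side can_mid 0.7 945 [ 0.624 -0.124  0.069] [[0.595, -0.143, 0.014], [0.653, -0.105, 0.123]]
  spout [ 0.6269 -0.113   0.11  ]
side wax_mid 0.85 355 [0.451 0.135 0.027] [[0.429, 0.097, 0.015], [0.473, 0.174, 0.04]]
  rect ((448.50238037109375, 125.83566284179688), (40.2213020324707, 61.806827545166016), 0.9223311543464661)
side spool_mid 0.55 321 [0.559 0.201 0.012] [[0.534, 0.178, 0.0], [0.584, 0.224, 0.023]]
side offcut_mid 0.71 659 [ 0.731 -0.23   0.019] [[0.712, -0.259, 0.006], [0.75, -0.201, 0.032]]
top 0.055 195 fit [642.6  11.6]
top 0.066 162 fit [643.2  11.7]
top 0.038 341 fit [ 625.1 -112.7]
side 0.055 374 fit [644.9  12.2]
side 0.066 200 fit [645.2  12.7]
side 0.038 326 fit [ 626.2 -114.7]
```

View pics/end.png

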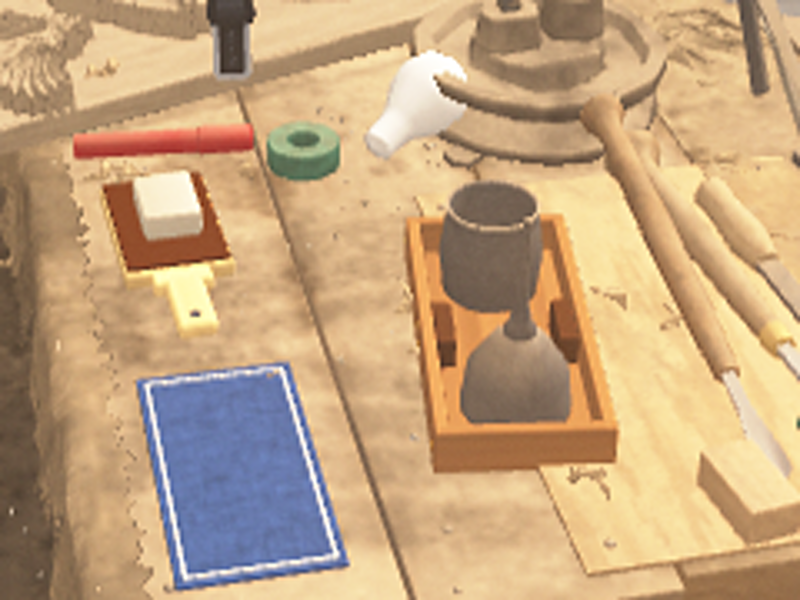

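The picture shows the wax flat on the leather at (168,205), and the pot (490,245) and can (517,375) upright in the till. The spool and offcut haven't moved. I'll let the arm settle and hand in.

Request:
{"name": "step_arm", "arguments": {"series": [[0,0,0,0,0,0,84],[0,0,0,0,0,0,84],[0,0,0,0,0,0,84],[0,0,0,0,0,0,84],[0,0,0,0,0,0,84]]}}

```text
time_s: 43.4
position: [0.4775, 0.0118, 0.1964]
orientation: [-3.138, -0.01, -0.136]
force: [0.5, -0.4, -0.1]
finger_gap: 0.0838
```

```bash
python3 -c "
from h import *
print(r.sense()['joint_vel'].round(3)); print(workorder.job_done())"
```

```text
[ 0.    -0.     0.001  0.001 -0.001 -0.001]
the job is handed in; nothing more can be done
None
```

I stood the pot and then the can on the felt mat and laid the wax on the strop. Then I put the can and the pot back in the till and handed the job in at about 43 s. No verdict was reported.

- **Last checks:** The pot and the can stand upright within about 3 mm of where they started. The wax lies flat about 1–3 mm from the leather's centre. The spool and offcut have not moved, and the arm was still and clear of everything.
- **Disagreement with the task text:** The wax lay with its 56 mm side along the till, not its 40 mm side. The fingers closed at 55 mm, which confirms it. I therefore gripped it by the 56-mm-apart faces.
- **Camera checks:** In the last check the top camera's network did not find the wax, and the side camera's mask had some stray pixels. The side fit and the side picture both show it in place. The two cameras differ by about 2 mm, which is within their calibration.

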